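# Strip a filter holder onto its drying rack

### The job

The filtration is finished: take the filter holder on the vacuum base apart from the top down, one piece at a time (the clamp ring is already unlocked), and set each piece upright on its own seat of the drying rack: the red lid in the round dish, then the blue clamp ring round the short thick post, then the amber funnel over the slim peg, and last the steel support head with its stem down in the open socket tube. Lower the pieces onto their seats rather than letting them fall, never lay one on its side, leave the petri dish and the buffer bottle where they stand, and let go of everything at the end.

Things in the scene. Friction and masses are not known exactly. Their poses are not given: they have to be found in the camera images.
- lid: Red lid on top of the holder, 35 g: disc 40 mm across, 6 mm thick; plug 32 mm across, 5 mm deep, under it; round knob on top, 20 mm across (neck 17), 22 mm high. Origin on the axis at the disc's underside (plug z -5 to 0, disc to 6, knob 6 to 28 mm); z up. Rests on the funnel's rim, plug loose in its mouth; in the dish it stands on its plug.
- clamp_ring: Blue ribbed clamp ring, 64 mm outside, 54 mm bore, 14 mm high, 70 g. Origin on the axis at its underside; z up. Lies loose round the funnel on its foot flange; with the lid off it lifts straight up over the rim. Its edge can be gripped by the fingertips with the funnel standing up between the fingers.
- funnel: Amber straight funnel, a tube open right through (at least 35 mm): body 42 mm outside, 56 mm high, foot flange 60 mm across and 5 mm thick, rim 48 mm across in the top 4 mm, 60 g. Origin on the axis at its underside; z up. Stands on the support head, loosely centred by the boss.
- support_head: Steel filter support, 300 g: flange 70 mm across, 12 mm thick, grey boss on top (32 mm across, 3 mm high), stem below 14 mm across, 28 mm long. Origin on the axis at the flange's underside; z up. Its stem hangs (4 mm play) in the port of a fixed steel vacuum base: port 44 mm across, top 62 mm above the worktop; plinth 110x80 mm, 18 mm high.
- dish_seat: Lid's seat, fixed: grey plate 92 mm square with a round white-rimmed dish (black floor), 60 mm inside, 68 outside. The four seats sit two by two, 106 mm apart, in any order in one steel tray 232 mm square, lip 12 mm high. Origin: centre of the plate's underside, 3 mm over the worktop; z up, x, y along the edges. Plate top z 8, dish floor 8.8, rim 16 mm. Seated lid's origin: z 14 mm.
- post_seat: Clamp ring's seat, fixed in the tray: grey plate 92 mm square with a white, short, thick round post, 34 mm across, from the plate's top at z 8 mm to z 22 mm. Origin: centre of the plate's underside; z up. The ring lies on the plate round the post, its origin at z 8 mm.
- peg_seat: Funnel's seat, fixed in the tray: grey plate 92 mm square with a white slim round peg, 16 mm across (22 at its root), from the plate's top at z 8 mm to z 48 mm. Origin: centre of the plate's underside; z up. The funnel stands on the plate over the peg, its origin at z 8 mm.
- socket_seat: Support head's seat, fixed in the tray: grey plate 92 mm square with a white upright open tube, 44 mm outside, 34 inside, mouth at z 44 mm, floor at 9 mm. Origin: centre of the plate's underside; z up. The stem hangs in the tube, the flange lies on the mouth: the head's origin at z 44 mm.
- buffer_bottle: Bystander, left alone: white bottle with a blue cap and a red band on its label, 66 mm across, 135 mm high, loose on the worktop. Origin: centre of its underside; z up.
- petri: Bystander, left alone: closed petri dish, 94 mm across, 14 mm high, loose on the worktop. Origin: centre of its underside; z up.

How it is judged (in metres and radians):
On the way, in this order (a step that is already met when the one before it is completed fails the run):
1. the red lid stands in the dish, released (horizontal distance between lid and dish_seat below 0.0125 m and z of lid in the frame of dish_seat between 0.0108 and 0.0168 m and angle between lid's own z axis and vertical below 0.08 rad and contact force between the fingers and lid below 0.05 N), for 0.2 s.
2. the blue clamp ring lies flat round the short thick post, released (horizontal distance between clamp_ring and post_seat below 0.0125 m and z of clamp_ring in the frame of post_seat between 0.005 and 0.011 m and angle between clamp_ring's own z axis and vertical below 0.08 rad and contact force between the fingers and clamp_ring below 0.05 N), for 0.2 s.
3. the amber funnel stands over the slim peg, released (horizontal distance between funnel and peg_seat below 0.0125 m and z of funnel in the frame of peg_seat between 0.005 and 0.011 m and angle between funnel's own z axis and vertical below 0.08 rad and contact force between the fingers and funnel below 0.05 N), for 0.2 s.
4. the steel support head hangs in the socket tube, stem down, released (horizontal distance between support_head and socket_seat below 0.0125 m and z of support_head in the frame of socket_seat between 0.041 and 0.047 m and angle between support_head's own z axis and vertical below 0.08 rad and contact force between the fingers and support_head below 0.05 N), for 0.2 s.
At the end, for the whole second after the job is handed in: Lid in the dish, ring round the short post, funnel over the slim peg, head's stem in the socket tube, set down in that order: each within 12.5 mm of its seat's centre, within 3 mm of its seated height, upright within 0.08 rad, released and at rest (all of step 1 and all of step 2 and all of step 3 and all of step 4 and linear speed of each of lid, clamp_ring, funnel, support_head below 0.02 m/s); the robot touches nothing.
It fails at once if a piece is let fall (moves faster than 0.6 m/s without the fingers on it) ((linear speed of lid above 0.6 m/s and contact force between the fingers and lid below 0.05 N) or (linear speed of clamp_ring above 0.6 m/s and contact force between the fingers and clamp_ring below 0.05 N) or (linear speed of funnel above 0.6 m/s and contact force between the fingers and funnel below 0.05 N) or (linear speed of support_head above 0.6 m/s and contact force between the fingers and support_head below 0.05 N)).
It fails at once if a piece is laid or knocked on its side (angle between any of lid, clamp_ring, funnel, support_head's own z axis and vertical above 0.8 rad).
It fails at once if the petri dish or the buffer bottle is moved more than 20 mm or knocked over (distance of any of petri, buffer_bottle from where it was at the start of the episode above 0.02 m or angle between buffer_bottle's own z axis and vertical above 0.3 rad).
It also fails if it takes over 134 s, if anything falls off the work surface, if the arm or the gripper's body presses on something with over 40 N, if the wrist force passes 120 N, or if a joint passes its speed limit or range.

### The arm

A 6-joint arm with a two-finger parallel gripper is mounted at the origin on a cart in front of the work surface, level with it; the furniture and walls round the work are solid. World frame = base frame: x ahead of the robot, y to its left, z up, the work surface at z = 0. Lengths are in mm, angles in rad, forces in N, time in s.
With the tool pointing down it reaches from about 350 to 975 mm from the base axis. Payload 7.1 kg.
Tool frame: the origin (TCP) lies midway between the tips of the shut fingers; the grasp point (between the pads) lies 19 mm behind it (ctrl.grip_depth is the distance from the TCP to the grasp point, in mm); z points along the fingers, y is the line along which they close (so a half turn about z gives the same grasp; the last joint's range is limited). The gripper opens to 88 mm and grips with 3 to 60 N. Pads are 20 mm wide; open, the fingers measure 115 mm over their backs; the gripper's body (75 mm by 178 mm) begins 61 mm behind the grasp point.
Start: joints at [-1.172, 0.423, 1.63, -0, 1.089, -0.019], TCP at [253.609, -571.215, 222.675] pointing down, gripper open.
Joint ranges: [-3, 3], [-0.9, 2.11], [0.09, 2.58], [-1.31, 4.45], [0.11, 2.69], [-2.54, 2.54]. Speed limits (rad/s): [2.39, 2.39, 3.01, 3.14, 3.14, 3.14].

### API

Orientations are given as a rotation vector (axis times angle).
In Python, from workcell import ctrl, cams gives the robot as it stands.
- The arm moves only by the tool move_arm, never from a script. Its argument "steps" is a list of rows, each a list of 3 entries, a list of its own where there are three numbers: the shift along the tool's x, y, z in units of 25 mm (1.0 is 25 mm), then the turn about the tool's z in units of 5 degrees (1.0 is 5 degrees), then the closure, from 0 (fully open) to 1 (shut). A call has 1 to 20 rows; each row shifts and turns the commanded pose from where the row before left it, along the tool's axes as they then stand; what a row does not reach is not made up. A row lasts 1/12 s, in which the tool goes at most 41.7 mm and 7.16 degrees, less where a joint would pass 70% of its speed; a pose out of reach is approached as far as the arm can. A call is refused whole if a number of a shift passes 1 or a number of a turn 1, either way. A call with a gripper value outside its range is refused whole. The fingers move at their own pace and stop on an object; the grip force is fixed at half the most. Time passes only in rows, so rows that do not move let the fingers close. It gives the time, the measured TCP pose, the force, the opening and the grip force at its end, in the units of the state.
- ctrl.get_obs(): the state, without advancing time (a new reading comes with each control period).
- cams.get_image(name): name is "side" or "top"; returns a dict with "image" (400x640x3 uint8, red, green, blue), "camera_matrix" (3x3 intrinsics, pixels), "k1" (the pictures are not rectified: a ray, as slopes to the right and down, at radius r is drawn at 1 + k1 r^2 times it, then the intrinsics apply), "xyz" and "rotation" of the camera in the world. Camera axes: x right, y down, z forward; pixel columns grow to the right and rows downward; lengths in mm; the calibration is good to about 2 mm. A picture is of the moment at which its call begins. There is no depth.
- ctrl.close_job(): hands the job in; it is judged then, once.
Trained networks look in the newest picture that a camera, given by its name, has taken for a name from the list of things; names that differ only in an ending like _2 or _b are one class to them, and where a whole thing is asked for, a point or a joint stands for the part that bears it (a point fixed in the world has none). Each returns a list of dicts, best first, with "p" (0 to 1); they miss things now and then, are a little off and sometimes report something else, mostly with a low value. They report only what shows in the picture. A call takes as long as a camera call.
- cams.boxes_of(camera, thing): "rect" ([centre column, centre row, width, height] in pixels, round what is visible of it).
- cams.cut_out(camera, thing): "pixels" (400x640 bool, what is visible of it) and "rect" ([centre column, centre row, width, height] in pixels, round what is visible of it).
The state is a dict: "t": time; "qpos": joint angles; "qvel": joint speeds; "joint_torque": joint torques, N m; "ee_pos": TCP position; "orientation": TCP orientation; "ft_force": force on the tool from outside, world axes, zero at the start; "moment": the same for the moment, N m; "width": finger opening in mm; "grasp_force": force on a finger pad.
Only numpy, scipy, OpenCV 4.12 (cv2) and the standard library are available. Lean on these libraries where they do the work, as an engineer would, in place of code of your own. Each camera call takes 0.05 s, during which the arm holds its last target. There are 200 camera calls.

## Working session

There is one attempt and no reset: what is moved stays moved. The work goes in short steps, Python scripts to look and compute and a tool call to move; the robot and the scene stay as the last step left them, time stands still between calls to the robot, and variables do not carry over. Pictures are saved under pics/ and viewed, at most 14 in all, crops included, and the job is handed in when it is done.

Besides the shell and the picture viewer there is one more tool, called after "Request:" as name(argument=value, ...) on one line, values as JSON. move_arm: Moves the arm, as the interface text tells. Its arguments: {"type":"object","properties":{"steps":{"type":"array"}},"required":["steps"]}

```bash
mkdir -p pics; ls
python3 - <<'E'
from workcell import ctrl, cams
import cv2
o=ctrl.get_obs(); print(o, ctrl.grip_depth)
for n in ("side","top"):
    d=cams.get_image(n); cv2.imwrite(f"pics/{n}0.png",d["image"][:,:,::-1]); print(n,d["camera_matrix"],d["k1"],d["xyz"],d["rotation"])
E
```

```text
pics
{'t': 0.0, 'qpos': array([-1.17197820e+00,  4.23856550e-01,  1.63065141e+00,  1.08997130e-06,
        1.08860187e+00, -1.89852078e-02]), 'qvel': array([-0.0004747 ,  0.00082116, -0.0002228 ,  0.00156374,  0.00042377,
       -0.00016742]), 'joint_torque': array([ 5.13080304e-04, -5.44627690e+01, -2.73668665e+01,  6.42806618e-02,
        2.27815151e-02, -1.07779017e-04]), 'ee_pos': array([ 253.41922379, -570.7285727 ,  221.90704802]), 'orientation': array([-3.07183462e+00, -6.51211172e-01,  4.48189224e-04]), 'ft_force': array([ 0.23989467, -0.78464464, -0.20462688]), 'moment': array([ 0.01876951, -0.00851513,  0.02600939]), 'grasp_force': 0.0, 'width': 88.01310637446927} 18.700000000000003
side [[495.39897958   0.         316.12646587]
 [  0.         495.39897958 201.4276514 ]
 [  0.           0.           1.        ]] -0.00043060480886865534 [ 379.59103243 1176.01983183 1173.13234898] [-0.10171631  2.8047959  -1.31689445]
top [[445.43796891   0.         327.21951924]
 [  0.         445.43796891 196.83906815]
 [  0.           0.           1.        ]] -0.023926879874268402 [ 375.78990448  -76.47855199 1547.74165132] [-2.17475453  2.19365887 -0.10054664]
```

View pics/top0.png

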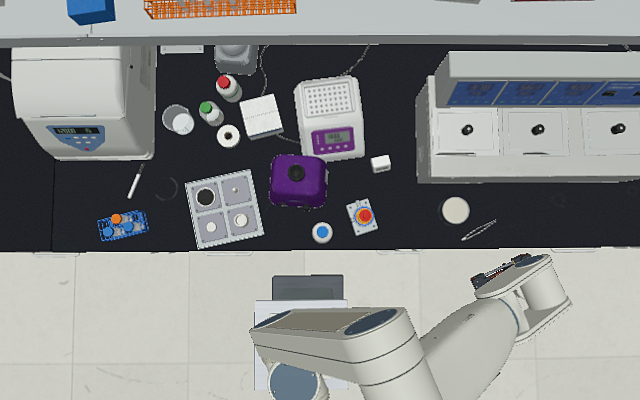

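View pics/side0.png

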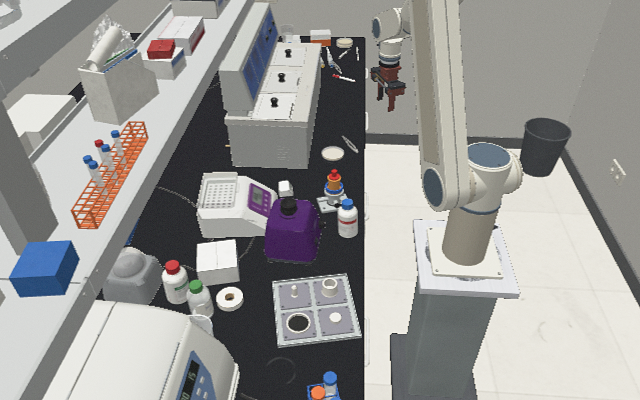

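```bash
cat > h.py <<'E'
from workcell import ctrl, cams
import cv2, numpy as np
from scipy.spatial.transform import Rotation as R
from scipy.optimize import least_squares
class C:
    def __init__(s,n):
        d=cams.get_image(n); s.n=n; s.im=d["image"]; s.K=np.array(d["camera_matrix"]); s.D=np.array([d["k1"],0,0,0,0.])
        s.p=np.array(d["xyz"]); r=np.array(d["rotation"]); s.R=R.from_rotvec(r).as_matrix() if r.size==3 else r
    def ray(s,px):
        u=cv2.undistortPoints(np.array([[px]],float),s.K,s.D)[0,0]; return s.R@np.array([u[0],u[1],1])
    def at(s,px,z):
        v=s.ray(px); return s.p+v*(z-s.p[2])/v[2]
    def proj(s,P):
        P=np.atleast_2d(P).astype(float); return cv2.projectPoints((P-s.p)@s.R,np.zeros(3),np.zeros(3),s.K,s.D)[0][:,0]
def tri(ca,pa,cb,pb):
    a,b=ca.ray(pa),cb.ray(pb); A=np.stack([a,-b],1); x=np.linalg.lstsq(A,cb.p-ca.p,rcond=None)[0]
    P,Q=ca.p+a*x[0],cb.p+b*x[1]; return (P+Q)/2,np.linalg.norm(P-Q)
E
python3 - <<'E'
from h import *
t,s=C("top"),C("side")
for n in ["lid","clamp_ring","funnel","support_head","dish_seat","post_seat","peg_seat","socket_seat","buffer_bottle","petri"]:
    r={}
    for c in (t,s):
        for d in cams.cut_out(c.n,n)[:1]:
            ys,xs=np.nonzero(d["pixels"]); r[c.n]=(xs.mean(),ys.mean()); print(n,c.n,round(d["p"],2),np.round(d["rect"],1),np.round(r[c.n],1),len(xs))
    if len(r)==2: print("   ",[np.round(v,1) for v in tri(t,r["top"],s,r["side"])])
for n,a,b in [("purplecap",(296,172),(288,205)),("whitebox",(380,160),(286,185))]: print(n,tri(t,a,s,b))
a=t.im[165:255,180:270]; b=s.im[265:355,265:365]; e=t.im[190:250,300:390]
cv2.imwrite("pics/c1.png",np.hstack([cv2.resize(x,(400,400),interpolation=cv2.INTER_CUBIC) for x in (a,b)])[:,:,::-1])
f=s.im[160:250,305:375]
cv2.imwrite("pics/c2.png",np.hstack([cv2.resize(e,(480,320),interpolation=cv2.INTER_CUBIC),cv2.resize(f,(249,320),interpolation=cv2.INTER_CUBIC)])[:,:,::-1])
E
```

```text
lid top 0.44 [365.1 214.4   9.9  11.7] [365.3 214.8] 127
lid side 0.49 [332.2 177.2   9.7   9.8] [333.8 175.1] 71
    [array([ 434. , -210.7,  141.3]), np.float64(1.1)]
clamp_ring side 0.39 [334.1 188.8  18.5  11.5] [333.3 188.9] 93
funnel top 0.57 [363.  216.8   6.6  13.7] [359.8 217.7] 42
funnel side 0.65 [334.4 183.7  13.   12.7] [334.3 184.2] 120
    [array([ 428.6, -195.7,  113. ]), np.float64(6.5)]
dish_seat top 0.69 [207.3 197.7  36.   30.8] [206.1 196.5] 698
dish_seat side 0.73 [298.7 324.3  31.   29.4] [298.3 324.9] 920
    [array([506.7, 327.2,   9.4]), np.float64(0.0)]
post_seat top 0.62 [214.8 229.5  30.7  31.8] [211.6 226.6] 756
post_seat side 0.96 [336.8 320.1  36.2  28.5] [335.  320.6] 833
    [array([403.2, 306.4,  11.1]), np.float64(1.2)]
peg_seat top 0.75 [237.  189.7  27.   28.7] [235.9 189.9] 685
peg_seat side 0.9 [296.2 299.3  34.7  24. ] [294.6 295.8] 738
    [array([528.8, 224. ,   9.9]), np.float64(0.1)]
socket_seat top 0.73 [240.6 219.1  27.   32.3] [242.2 219.8] 721
socket_seat side 0.83 [330.5 292.1  31.7  28.7] [329.8 291.7] 739
    [array([424.9, 201.4,  10.1]), np.float64(0.6)]
buffer_bottle top 0.79 [322.9 231.8  18.1  19.4] [322.3 232.1] 345
buffer_bottle side 0.75 [347.9 221.3  17.1  38.5] [347.5 218.6] 617
    [array([380.6, -74.5,  62.6]), np.float64(0.2)]
petri top 0.67 [455.9 209.8  27.1  27.2] [455.4 209.5] 546
petri side 0.7 [333.2 152.5  22.9  17.4] [332.7 153.2] 263
    [array([ 454.1, -536.4,   11.9]), np.float64(0.6)]
purplecap (array([566.80580307,   5.36512382, 179.26499667]), np.float64(1.118966074453336))
whitebox (array([ 619.96195866, -274.02115487,   40.28311694]), np.float64(9.586516395363912))
```

View pics/c1.png

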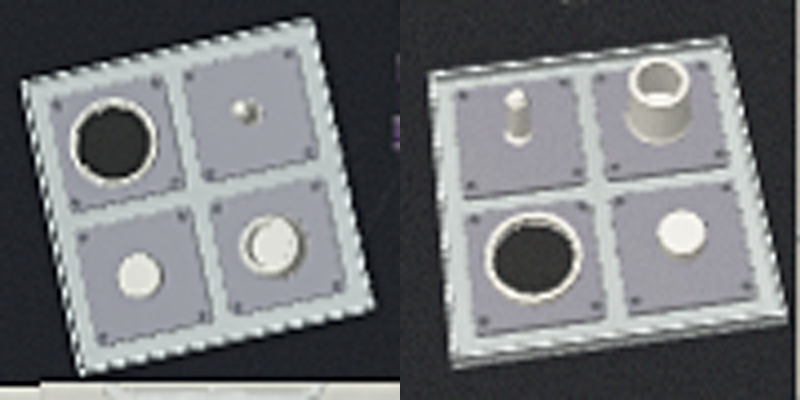

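View pics/c2.png

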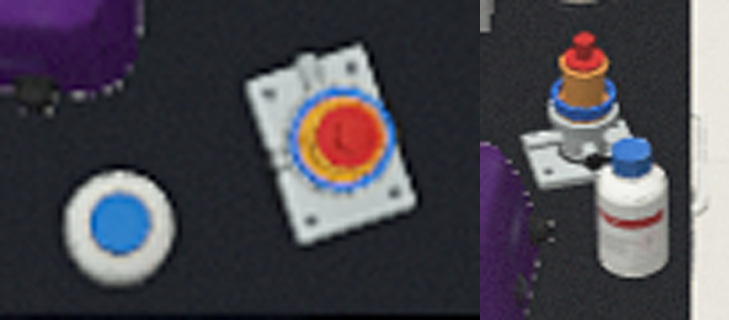

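Run:
```python
from h import *
t,s=C("top"),C("side")
T=lambda u,v:(180+u*.225,165+v*.225); S=lambda u,v:(265+u*.25,265+v*.225)
# local x: socket->peg direction ("up" in top), local y: left
F=[((53,53,16),T(114,141),S(133,257),'dish'),((-53,53,25),T(139,274),S(281,231),'post'),((53,-53,51),T(240,106),S(116,97),'peg'),((-53,-53,47),T(273,242),S(259,82),'sock'),
((116,116,12),T(22,78),S(52,365),'c'),((116,-116,12),T(312,17),S(30,72),'c'),((-116,-116,12),T(375,308),S(327,38),'c'),((-116,116,12),T(82,372),S(386,322),'c')]
F[0]=((53,53,19),)+F[0][1:]
P=np.array([f[0] for f in F],float)
def W(q): 
    c,d=np.cos(q[2]),np.sin(q[2]); return np.stack([q[0]+c*P[:,0]-d*P[:,1],q[1]+d*P[:,0]+c*P[:,1],P[:,2]],1)
def res(q,cs=(0,1)):
    w=W(q); return np.concatenate([((t,s)[k].proj(w)-np.array([f[1+k] for f in F])).ravel() for k in cs])
for cs in [(0,1),(0,),(1,)]:
    r=least_squares(res,[465,265,.2],args=(cs,),loss='soft_l1'); print(cs,r.x.round(3)); print(W(r.x)[:4].round(1).tolist())
    if len(cs)==2: print(res(r.x).reshape(2,-1,2).round(1).tolist())
A=lambda u,v:(300+u/5.333,190+v/5.333); B=lambda u,v:(305+(u-480)/3.557,160+v/3.557)
print("ring top",t.at(A(343,138),90),"side",s.at(B(583,98),86)); print("lid top",t.at(A(352,137),137), "knob side",s.at(B(584,38),157))
print("ringtri",tri(t,A(343,138),s,B(583,98)))
print("nozzle",tri(t,A(277,157),s,B(597,160)),"barb",t.at(A(308,62),20))
for n,c,q in (("plinth",t,[(246,80),(362,43),(418,203),(303,243)]),): print([c.at(A(*x),18)[:2].round(0).tolist() for x in q])
# refined by colour
for c,(y0,y1,x0,x1) in ((t,(200,230,350,382)),(s,(160,205,318,352))):
    h=cv2.cvtColor(c.im[y0:y1,x0:x1],cv2.COLOR_RGB2HSV); 
    for nm,m in (("red",((h[...,0]<6)|(h[...,0]>172))&(h[...,1]>150)),("blue",(abs(h[...,0].astype(int)-108)<10)&(h[...,1]>130))):
        ys,xs=np.nonzero(m); print(c.n,nm,xs.min()+x0,xs.max()+x0,ys.min()+y0,ys.max()+y0,len(xs))
```

```text
(0, 1) [4.65481e+02 2.63582e+02 2.09000e-01]
[[506.3, 326.4, 19.0], [402.6, 304.4, 25.0], [528.3, 222.8, 51.0], [424.7, 200.7, 47.0]]
[[[-0.1, -0.3], [-0.1, -0.1], [-0.1, 0.0], [-1.0, 0.2], [-0.2, 0.3], [0.1, -0.3], [-0.4, -0.4], [-0.8, -0.1]], [[0.1, -0.2], [0.3, 0.0], [0.3, -0.4], [0.1, 0.0], [-0.1, -1.3], [-0.1, 0.2], [-0.1, -0.1], [0.2, -1.7]]]
(0,) [4.65168e+02 2.62456e+02 2.12000e-01]
[[505.8, 325.4, 19.0], [402.2, 303.1, 25.0], [528.1, 221.8, 51.0], [424.5, 199.5, 47.0]]
(1,) [4.65615e+02 2.65028e+02 2.07000e-01]
[[506.6, 327.8, 19.0], [402.8, 306.0, 25.0], [528.4, 224.1, 51.0], [424.7, 202.3, 47.0]]
ring top [ 432.06554782 -212.47513783   90.        ] side [ 433.41012276 -211.0610931    86.        ]
lid top [ 430.79812367 -213.45600249  137.        ] knob side [ 433.59798315 -215.31852171  157.        ]
ringtri (array([ 432.8822446 , -212.98744437,   84.47182588]), np.float64(1.2057203265117664))
nozzle (array([ 419.68520558, -175.27624299,   36.04414988]), np.float64(5.4884626583527165)) barb [ 483.99764014 -197.17057079   20.        ]
[[473.0, -157.0], [496.0, -232.0], [393.0, -267.0], [368.0, -192.0]]
top red 360 370 210 220 99
top blue 354 377 207 225 57
side red 329 339 169 179 83
side blue 325 351 182 204 131
```

Request:
move_arm(steps=[[[0, 0, 0], -1, 0], [[0, 0, 0], -1, 0], [[0, 0, 0], -1, 0], [[0, 0, 0], -1, 0], [[0, 0, 0], -1, 0], [[0, 0, 0], -1, 0], [[0, 0, 0], -1, 0], [[0, 0, 0], -0.8, 0], [[0.5, 0, 0], 0, 0], [[0.8, 0, 0], 0, 0], [[0, 0, 0], 0, 0]])

```text
t: 2.22
ee_pos: [269.4, -539.3, 222.3]
orientation: [-2.679, -1.637, -0.002]
ft_force: [0.3, -1.0, -0.5]
width: 88.0
grasp_force: 0.0
```

```bash
cat > go.py <<'E'
import sys; from h import *
S={"stack":(432.5,-212.5),"dish":(506.3,326.5),"post":(402.6,304.8),"peg":(528.3,223),"socket":(424.7,201)}
def go(*names,z=None):
    o=ctrl.get_obs(); p=o["ee_pos"]; r=R.from_rotvec(o["orientation"]).as_matrix()
    print("t",round(o["t"],2),"p",p.round(1),"w",round(o["width"],1),"g",round(o["grasp_force"],1),"f",o["ft_force"].round(1),"ydir",np.degrees(np.arctan2(r[1,1],r[0,1])).round(2),"tilt",r[2,2].round(5),"q6",o["qpos"][5].round(2))
    for n in names:
        d=np.array([*S[n],p[2] if z is None else z])-p; print(n,"units",(r.T@d/25).round(2))
if __name__=="__main__": go(*sys.argv[1:])
E
python3 go.py stack dish
```

```text
t 2.22 p [ 269.4 -539.3  222.3] w 88.0 g 0.0 f [ 0.3 -1.  -0.5] ydir -27.14 tilt -1.0 q6 -0.65
stack units [14.61 -0.16  0.03]
dish units [35.14 -7.36  0.08]
```

Request:
move_arm(steps=[[[1, 0, 0], 0, 0], [[1, 0, 0], 0, 0], [[1, 0, 0], 0, 0], [[1, 0, 0], 0, 0], [[1, 0, 0], 0, 0], [[1, 0, 0], 0, 0], [[1, 0, 0], 0, 0], [[1, 0, 0], 0, 0], [[1, 0, 0], 0, 0], [[1, 0, 0], 0, 0], [[1, 0, 0], 0, 0], [[1, 0, 0], 0, 0], [[1, 0, 0], 0, 0], [[1, 0, 0], 0, 0], [[0.6, -0.2, 0], 0, 0], [[0, 0, 0], 0, 0], [[0, 0, 0], 0, 0]])

```text
t: 3.63
ee_pos: [430.2, -214.4, 222.8]
orientation: [2.678, 1.641, -0.0]
ft_force: [0.4, -0.6, 0.4]
width: 88.1
grasp_force: 0.0
```

```bash
python3 go.py stack
```

```text
t 3.63 p [ 430.2 -214.4  222.8] w 88.1 g 0.0 f [ 0.4 -0.6  0.4] ydir -27.01 tilt -1.0 q6 -0.02
stack units [ 0.11  0.05 -0.  ]
```

Request:
move_arm(steps=[[[0.1, 0.06, 0.6], 0, 0.4], [[0, 0, 0.7], 0, 0.4], [[0, 0, 0.7], 0, 0.4], [[0, 0, 0.6], 0, 0.4], [[0, 0, 0.4], 0, 0.4], [[0, 0, 0.3], 0, 0.4], [[0, 0, 0], 0, 0.4], [[0, 0, 0], 0, 0.4]])

```text
t: 4.3
ee_pos: [432.5, -213.8, 140.3]
orientation: [-2.68, -1.639, 0.0]
ft_force: [1.5, -0.2, 0.4]
width: 52.7
grasp_force: 0.0
```

Run:
```python
from go import *; go("stack")
t,s=C("top"),C("side")
f=s.im[120:220,290:390]; e=t.im[170:260,320:410]
cv2.imwrite("pics/c3.png",np.hstack([cv2.resize(x,(400,400),interpolation=cv2.INTER_CUBIC) for x in (e,f)])[:,:,::-1])
```

```text
t 4.3 p [ 432.5 -213.8  140.3] w 52.7 g 0.0 f [ 1.5 -0.2  0.4] ydir -27.1 tilt -1.0 q6 -0.01
stack units [ 0.05 -0.02  0.  ]
```

View pics/c3.png

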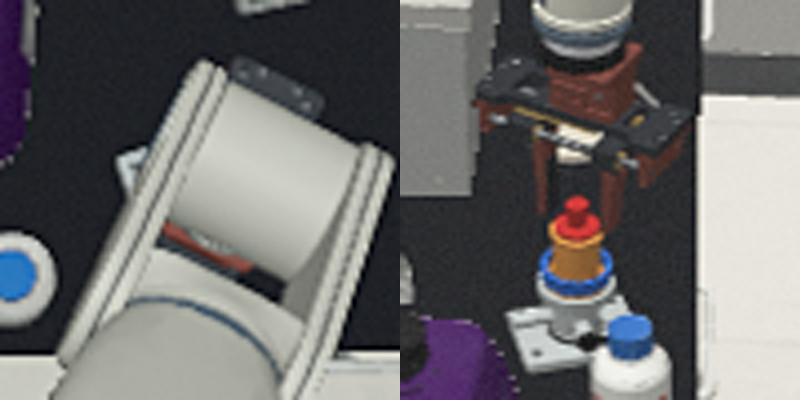

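The side crop shows the fingertips at about (545,210) and (608,230), either side of the red knob at (577,205), so the grasp is lined up. Closing now.

Request:
move_arm(steps=[[[0, 0, 0], 0, 1], [[0, 0, 0], 0, 1], [[0, 0, 0], 0, 1], [[0, 0, 0], 0, 1], [[0, 0, 0], 0, 1], [[0, 0, 0], 0, 1], [[0, 0, 0], 0, 1], [[0, 0, 0], 0, 1]])

```text
t: 5.07
ee_pos: [432.6, -213.4, 140.3]
orientation: [2.679, 1.64, 0.0]
ft_force: [0.0, 0.7, 2.7]
width: 18.9
grasp_force: 30.0
```

Request:
move_arm(steps=[[[0, 0, -0.3], 0, 1], [[0, 0, -0.5], 0, 1], [[0, 0, -0.8], 0, 1], [[0, 0, -0.8], 0, 1], [[0, 0, -0.8], 0, 1], [[0.5, -0.175, 0], 0, 1], [[0.9, -0.315, 0], 0, 1], [[0.9, -0.315, 0], 0, 1], [[0.9, -0.315, 0], 0, 1], [[0.9, -0.315, 0], 0, 1], [[0.9, -0.315, 0], 0, 1], [[0.9, -0.315, 0], 0, 1], [[0.9, -0.315, 0], 0, 1], [[0.9, -0.315, 0], 0, 1], [[0.9, -0.315, 0], 0, 1], [[0.9, -0.315, 0], 0, 1], [[0.9, -0.315, 0], 0, 1], [[0.9, -0.315, 0], 0, 1], [[0.9, -0.315, 0], 0, 1], [[0.9, -0.315, 0], 0, 1]])

```text
t: 6.73
ee_pos: [479.3, 131.6, 220.6]
orientation: [2.679, 1.64, 0.0]
ft_force: [0.2, -0.3, 0.5]
width: 19.1
grasp_force: 30.0
```

Request:
move_arm(steps=[[[0.9, -0.315, 0], 0, 1], [[0.9, -0.315, 0], 0, 1], [[0.9, -0.315, 0], 0, 1], [[0.9, -0.315, 0], 0, 1], [[0.9, -0.315, 0], 0, 1], [[0.9, -0.315, 0], 0, 1], [[0.9, -0.315, 0], 0, 1], [[0.7, -0.25, 0], 0, 1], [[0.3, -0.1, 0], 0, 1], [[0, 0, 0], 0, 1], [[0, 0, 0], 0, 1]])

```text
t: 7.65
ee_pos: [505.2, 321.5, 220.1]
orientation: [2.679, 1.641, -0.001]
ft_force: [-0.1, -0.7, -0.5]
width: 18.8
grasp_force: 30.0
```

Run:
```python
from go import *; go("dish")
s=C("side")
cv2.imwrite("pics/c4.png",cv2.resize(s.im[200:370,220:400],(635,600),interpolation=cv2.INTER_CUBIC)[:,:,::-1])
```

```text
t 7.65 p [505.2 321.5 220.1] w 18.8 g 30.0 f [-0.1 -0.7 -0.5] ydir -27.03 tilt -1.0 q6 1.02
dish units [ 0.2  -0.05 -0.  ]
```

View pics/c4.png

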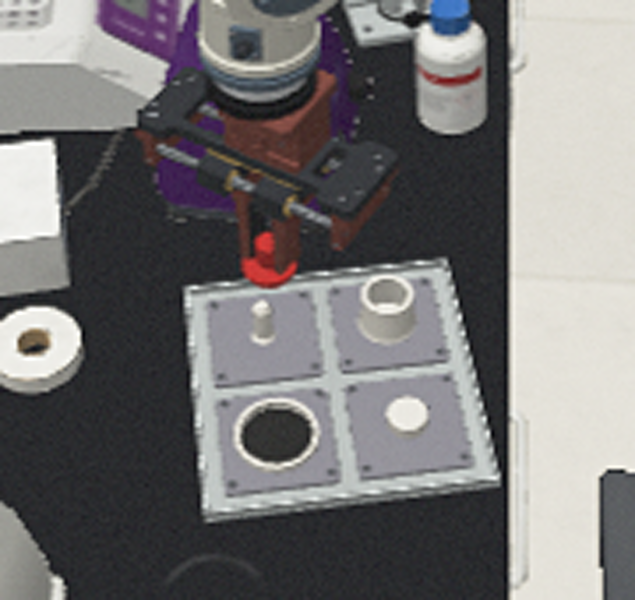

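The lid hangs upright in the gripper at crop (268,268), with the dish at (278,433). Its position fits the estimate, so I'm lowering it.

Request:
move_arm(steps=[[[0.2, -0.05, 0.5], 0, 1], [[0, 0, 0.9], 0, 1], [[0, 0, 0.9], 0, 1], [[0, 0, 0.9], 0, 1], [[0, 0, 0.9], 0, 1], [[0, 0, 0.9], 0, 1], [[0, 0, 0.8], 0, 1], [[0, 0, 0.6], 0, 1], [[0, 0, 0.4], 0, 1], [[0, 0, 0.3], 0, 1], [[0, 0, 0.25], 0, 1], [[0, 0, 0.2], 0, 1], [[0, 0, 0.1], 0, 1], [[0, 0, 0], 0, 1], [[0, 0, 0], 0, 1]])

```text
t: 8.95
ee_pos: [507.0, 327.2, 29.4]
orientation: [-2.679, -1.64, -0.001]
ft_force: [-0.2, -0.2, 0.1]
width: 18.9
grasp_force: 30.0
```

Request:
move_arm(steps=[[[0, 0, 0.05], 0, 1], [[0, 0, 0.03], 0, 1], [[0, 0, 0], 0, 1], [[0, 0, 0], 0, 1]])

```text
t: 9.28
ee_pos: [506.9, 327.1, 27.2]
orientation: [-2.679, -1.64, -0.001]
ft_force: [-0.5, -0.2, 0.8]
width: 19.0
grasp_force: 30.0
```

Request:
move_arm(steps=[[[0, 0, 0], 0, 0.7], [[0, 0, 0], 0, 0.6], [[0, 0, 0], 0, 0.5], [[0, 0, 0], 0, 0.4], [[0, 0, 0], 0, 0.4], [[0, 0, 0], 0, 0.4], [[0, 0, -0.4], 0, 0.4], [[0, 0, -0.8], 0, 0.4], [[0, 0, -0.9], 0, 0.3], [[0, 0, -0.9], 0, 0], [[0, 0, -0.9], 0, 0], [[0, 0, -0.9], 0, 0], [[0, 0, -0.9], 0, 0], [[0, 0, -0.9], 0, 0], [[0, 0, -0.9], 0, 0], [[0, 0, -0.2], 0, 0], [[0, 0, 0], 0, 0]])

```text
t: 10.7
ee_pos: [507.7, 327.6, 221.8]
orientation: [-2.68, -1.64, -0.007]
ft_force: [0.2, 0.3, 0.4]
width: 88.2
grasp_force: 0.0
```

Run:
```python
from go import *; go("stack","dish")
s=C("side")
h=cv2.cvtColor(s.im[295:350,270:330],cv2.COLOR_RGB2HSV); m=((h[...,0]<6)|(h[...,0]>172))&(h[...,1]>150)
ys,xs=np.nonzero(m); print("red",len(xs),xs.min()+270,xs.max()+270,ys.min()+295,ys.max()+295,"pred disc",s.proj([[506.3,326.5,20],[506.3,326.5,45]]).round(1))
cv2.imwrite("pics/c5.png",cv2.resize(s.im[160:350,260:380],(380,600),interpolation=cv2.INTER_CUBIC)[:,:,::-1])
```

```text
t 10.7 p [507.7 327.6 221.8] w 88.2 g 0.0 f [0.2 0.3 0.4] ydir -27.06 tilt -0.99999 q6 1.03
stack units [-20.6    7.15  -0.06]
dish units [-0.06 -0.03 -0.  ]
red 151 291 304 315 328 pred disc [[298.4 322.4]
 [298.1 316.9]]
```

View pics/c5.png

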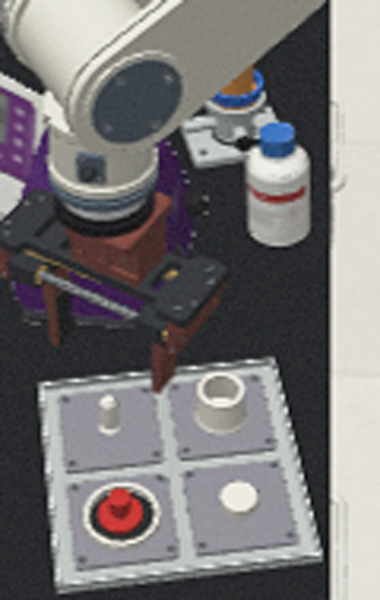

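The lid stands centred in the dish at crop (122,512). Next is the ring.

Request:
move_arm(steps=[[[-0.5, 0.17, 0], 0, 0], [[-1, 0.347, 0], 0, 0], [[-1, 0.347, 0], 0, 0], [[-1, 0.347, 0], 0, 0], [[-1, 0.347, 0], 0, 0], [[-1, 0.347, 0], 0, 0], [[-1, 0.347, 0], 0, 0], [[-1, 0.347, 0], 0, 0], [[-1, 0.347, 0], 0, 0], [[-1, 0.347, 0], 0, 0], [[-1, 0.347, 0], 0, 0], [[-1, 0.347, 0], 0, 0], [[-1, 0.347, 0], 0, 0], [[-1, 0.347, 0], 0, 0], [[-1, 0.347, 0], 0, 0], [[-1, 0.347, 0], 0, 0], [[-1, 0.347, 0], 0, 0], [[-1, 0.347, 0], 0, 0], [[-1, 0.347, 0], 0, 0], [[-1, 0.347, 0], 0, 0]])

```text
t: 12.42
ee_pos: [433.3, -185.2, 217.8]
orientation: [-2.677, -1.638, 0.003]
ft_force: [0.4, -0.2, 0.5]
width: 87.7
grasp_force: 0.0
```

Request:
move_arm(steps=[[[-0.8, 0.3, 0], 0, 0], [[-0.3, 0.1, 0], 0, 0], [[0, 0, 0], 0, 0], [[0, 0, 0], 0, 0]])

```text
t: 12.75
ee_pos: [430.8, -212.7, 218.4]
orientation: [-2.679, -1.637, 0.002]
ft_force: [0.2, 0.6, -0.1]
width: 87.9
grasp_force: 0.0
```

Run:
```python
from go import *; go("stack")
s=C("side")
d=cams.cut_out("side","clamp_ring")[:1]
for x in d: print(x["p"],x["rect"])
print(s.proj([[432.5,-212.5,86],[432.5,-212.5,130]]))
x0,y0=310,150
h=cv2.cvtColor(s.im[y0:215,x0:365],cv2.COLOR_RGB2HSV); m=(abs(h[...,0].astype(int)-110)<12)&(h[...,1]>130)
n,l,st,ce=cv2.connectedComponentsWithStats(m.astype(np.uint8)); print(st[1:],ce[1:]+[x0,y0])
```

```text
t 12.75 p [ 430.8 -212.7  218.4] w 87.9 g 0.0 f [ 0.2  0.6 -0.1] ydir -27.14 tilt -1.0 q6 -0.01
stack units [ 0.04  0.06 -0.  ]
0.43 [336.9, 190.6, 12.0, 5.0]
[[334.23259098 187.31251157]
 [334.40585244 177.41090061]]
[[ 14  32  19  12  75]
 [ 32  49  11  11 100]] [[333.49333333 188.89333333]
 [346.97       203.83      ]]
```

Request:
move_arm(steps=[[[0.04, 0.06, 0.5], 0, 0], [[0, 0, 0.9], 0, 0], [[0, 0, 0.9], 0, 0], [[0, 0, 0.9], 0, 0], [[0, 0, 0.8], 0, 0], [[0, 0, 0.6], 0, 0], [[0, 0, 0.4], 0, 0], [[0, 0, 0.3], 0, 0], [[0, 0, 0.15], 0, 0], [[0, 0, 0], 0, 0], [[0, 0, 0], 0, 0]])

```text
t: 13.77
ee_pos: [434.1, -212.9, 83.6]
orientation: [2.679, 1.64, 0.001]
ft_force: [0.7, 0.2, -0.4]
width: 87.7
grasp_force: 0.0
```

Request:
move_arm(steps=[[[0, -0.05, 0.08], 0, 0], [[0, 0, 0], 0, 0.15], [[0, 0, 0], 0, 0.25], [[0, 0, 0], 0, 0.4], [[0, 0, 0], 0, 0.6], [[0, 0, 0], 0, 1], [[0, 0, 0], 0, 1], [[0, 0, 0], 0, 1]])

```text
t: 14.43
ee_pos: [432.8, -212.5, 81.4]
orientation: [2.679, 1.64, 0.0]
ft_force: [0.3, -0.5, 3.6]
width: 62.1
grasp_force: 30.0
```

Request:
move_arm(steps=[[[0, 0, -0.2], 0, 1], [[0, 0, -0.3], 0, 1], [[0, 0, -0.4], 0, 1], [[0, 0, -0.4], 0, 1], [[0, 0, -0.5], 0, 1], [[0, 0, -0.6], 0, 1], [[0, 0, -0.6], 0, 1], [[0, 0, -0.7], 0, 1], [[0, 0, -0.7], 0, 1], [[0, 0, -0.7], 0, 1], [[0, 0, -0.5], 0, 1], [[0, 0, 0], 0, 1]])

```text
t: 15.43
ee_pos: [434.1, -213.1, 224.7]
orientation: [2.675, 1.637, 0.005]
ft_force: [0.4, -0.1, -0.6]
width: 62.3
grasp_force: 30.0
```

```bash
sed -i 's/"post":(402.6,304.8)/"post":(402.6,304.8)/' go.py
python3 - <<'E'
from go import *; go("post")
t,s=C("top"),C("side")
print("funnel base pred",s.proj([[432.5,-212.5,102]]))
cv2.imwrite("pics/c6.png",cv2.resize(s.im[120:230,290:390],(500,550),interpolation=cv2.INTER_CUBIC)[:,:,::-1])
E
```

```text
t 15.43 p [ 434.1 -213.1  224.7] w 62.3 g 30.0 f [ 0.4 -0.1 -0.6] ydir -27.06 tilt -0.99998 q6 -0.01
post units [ 17.88 -10.54  -0.06]
funnel base pred [[334.29495311 183.74865798]]
```

View pics/c6.png

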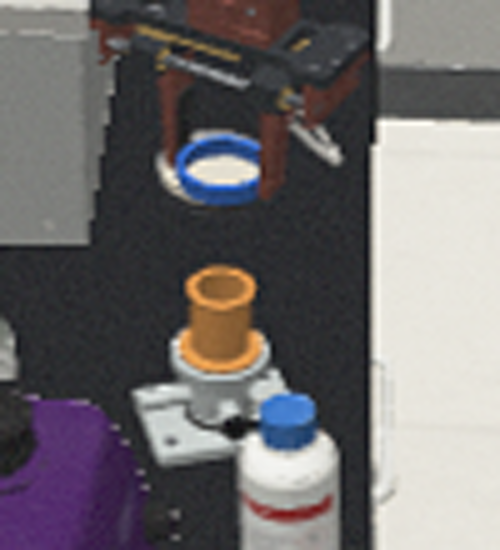

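The ring is held level at crop (222,170), and the funnel is still standing at (222,315). Carrying the ring over to the post.

Request:
move_arm(steps=[[[0.4, -0.25, 0], 0, 1], [[0.9, -0.53, 0], 0, 1], [[0.9, -0.53, 0], 0, 1], [[0.9, -0.53, 0], 0, 1], [[0.9, -0.53, 0], 0, 1], [[0.9, -0.53, 0], 0, 1], [[0.9, -0.53, 0], 0, 1], [[0.9, -0.53, 0], 0, 1], [[0.9, -0.53, 0], 0, 1], [[0.9, -0.53, 0], 0, 1], [[0.9, -0.53, 0], 0, 1], [[0.9, -0.53, 0], 0, 1], [[0.9, -0.53, 0], 0, 1], [[0.9, -0.53, 0], 0, 1], [[0.9, -0.53, 0], 0, 1], [[0.9, -0.53, 0], 0, 1], [[0.9, -0.53, 0], 0, 1], [[0.9, -0.53, 0], 0, 1], [[0.9, -0.53, 0], 0, 1], [[0.9, -0.53, 0], 0, 1]])

```text
t: 17.2
ee_pos: [400.1, 295.8, 220.0]
orientation: [2.679, 1.64, -0.004]
ft_force: [0.3, -1.0, 0.4]
width: 62.2
grasp_force: 30.0
```

Request:
move_arm(steps=[[[0.35, -0.2, 0], 0, 1], [[0, 0, 0], 0, 1], [[0, 0, 0], 0, 1], [[0, 0, 0], 0, 1]])

```text
t: 17.53
ee_pos: [400.7, 303.5, 220.6]
orientation: [2.679, 1.64, -0.003]
ft_force: [-0.3, -0.5, -1.4]
width: 62.3
grasp_force: 30.0
```

```bash
python3 go.py post
```

```text
t 17.53 p [400.7 303.5 220.6] w 62.3 g 30.0 f [-0.3 -0.5 -1.4] ydir -27.07 tilt -1.0 q6 1.1
post units [ 0.08  0.04 -0.  ]
```

Request:
move_arm(steps=[[[0.05, 0.02, 0.5], 0, 1], [[0, 0, 0.9], 0, 1], [[0, 0, 0.9], 0, 1], [[0, 0, 0.9], 0, 1], [[0, 0, 0.9], 0, 1], [[0, 0, 0.9], 0, 1], [[0, 0, 0.9], 0, 1], [[0, 0, 0.7], 0, 1], [[0, 0, 0.5], 0, 1], [[0, 0, 0.4], 0, 1], [[0, 0, 0.3], 0, 1], [[0, 0, 0.2], 0, 1], [[0, 0, 0.1], 0, 1], [[0, 0, 0], 0, 1], [[0, 0, 0], 0, 1]])

```text
t: 18.78
ee_pos: [402.7, 305.7, 19.1]
orientation: [-2.68, -1.64, -0.001]
ft_force: [0.6, 0.3, -1.4]
width: 62.3
grasp_force: 30.0
```

Request:
move_arm(steps=[[[0, 0, 0.08], 0, 1], [[0, 0, 0.07], 0, 1], [[0, 0, 0.05], 0, 1], [[0, 0, 0.02], 0, 1], [[0, 0, 0], 0, 1], [[0, 0, 0], 0, 1]])

```text
t: 19.28
ee_pos: [402.4, 305.7, 13.4]
orientation: [-2.679, -1.64, -0.0]
ft_force: [-0.6, 0.2, 2.9]
width: 62.3
grasp_force: 30.0
```

Touched down. Releasing slowly.

Request:
move_arm(steps=[[[0, 0, 0], 0, 0.2], [[0, 0, 0], 0, 0.15], [[0, 0, 0], 0, 0.1], [[0, 0, 0], 0, 0.08], [[0, 0, 0], 0, 0.08], [[0, 0, 0], 0, 0.08], [[0, 0, -0.3], 0, 0.08], [[0, 0, -0.6], 0, 0.08], [[0, 0, -0.9], 0, 0], [[0, 0, -0.9], 0, 0], [[0, 0, -0.9], 0, 0], [[0, 0, -0.9], 0, 0], [[0, 0, -0.9], 0, 0], [[0, 0, -0.9], 0, 0], [[0, 0, -0.9], 0, 0], [[0, 0, -0.9], 0, 0], [[0, 0, -0.2], 0, 0], [[0, 0, 0], 0, 0]])

```text
t: 20.78
ee_pos: [403.2, 306.2, 222.6]
orientation: [-2.679, -1.64, -0.006]
ft_force: [-0.3, -0.4, -0.3]
width: 87.6
grasp_force: 0.0
```

Run:
```python
from go import *; go("stack")
s=C("side")
x0,y0=300,290
h=cv2.cvtColor(s.im[y0:350,x0:365],cv2.COLOR_RGB2HSV); m=(abs(h[...,0].astype(int)-110)<12)&(h[...,1]>130)
ys,xs=np.nonzero(m); print(len(xs),xs.min()+x0,xs.max()+x0,ys.min()+y0,ys.max()+y0)
a=np.linspace(0,6.3,60); q=lambda z:s.proj(np.stack([402.6+32*np.cos(a),304.8+32*np.sin(a),0*a+z],1))
p=np.vstack([q(11),q(25)]); print("pred",p.min(0),p.max(0))
```

```text
t 20.78 p [403.2 306.2 222.6] w 87.6 g 0.0 f [-0.3 -0.4 -0.3] ydir -27.06 tilt -0.99999 q6 1.1
stack units [-17.94  10.48  -0.05]
167 324 346 309 328
pred [324.26154419 308.03447471] [346.87161117 329.5663604 ]
```

Request:
move_arm(steps=[[[-0.5, 0.3, 0], 0, 0], [[-0.95, 0.555, 0], 0, 0], [[-0.95, 0.555, 0], 0, 0], [[-0.95, 0.555, 0], 0, 0], [[-0.95, 0.555, 0], 0, 0], [[-0.95, 0.555, 0], 0, 0], [[-0.95, 0.555, 0], 0, 0], [[-0.95, 0.555, 0], 0, 0], [[-0.95, 0.555, 0], 0, 0], [[-0.95, 0.555, 0], 0, 0], [[-0.95, 0.555, 0], 0, 0], [[-0.95, 0.555, 0], 0, 0], [[-0.95, 0.555, 0], 0, 0], [[-0.95, 0.555, 0], 0, 0], [[-0.95, 0.555, 0], 0, 0], [[-0.95, 0.555, 0], 0, 0], [[-0.95, 0.555, 0], 0, 0], [[-0.95, 0.555, 0], 0, 0], [[-0.95, 0.555, 0], 0, 0], [[-0.34, 0.19, 0], 0, 0]])

```text
t: 22.5
ee_pos: [430.4, -215.8, 219.2]
orientation: [-2.68, -1.637, 0.003]
ft_force: [0.2, -0.3, -0.0]
width: 88.1
grasp_force: 0.0
```

Request:
move_arm(steps=[[[0, 0, 0], 0, 0], [[0, 0, 0], 0, 0]])

```text
t: 22.67
ee_pos: [430.4, -212.6, 219.5]
orientation: [-2.679, -1.637, 0.002]
ft_force: [0.6, -0.1, 0.2]
width: 87.9
grasp_force: 0.0
```

Run:
```python
from go import *; go("stack")
s=C("side")
x0,y0=310,150
h=cv2.cvtColor(s.im[y0:215,x0:365],cv2.COLOR_RGB2HSV); m=(abs(h[...,0].astype(int)-15)<9)&(h[...,1]>130)
ys,xs=np.nonzero(m); print(len(xs),xs.min()+x0,xs.max()+x0,ys.min()+y0,ys.max()+y0)
a=np.linspace(0,6.3,60); q=lambda r,z:s.proj(np.stack([432.5+r*np.cos(a),-212.5+r*np.sin(a),0*a+z],1))
p=np.vstack([q(30,74),q(24,130)]); print("pred",p.min(0),p.max(0))
```

```text
t 22.67 p [ 430.4 -212.6  219.5] w 87.9 g 0.0 f [ 0.6 -0.1  0.2] ydir -27.15 tilt -1.0 q6 -0.01
stack units [ 0.04  0.07 -0.  ]
265 326 341 173 194
pred [325.7967597  173.33441037] [342.58930331 195.2357049 ]
```

Request:
move_arm(steps=[[[0.03, 0.05, 0.5], 0, 0], [[0, 0, 0.9], 0, 0], [[0, 0, 0.9], 0, 0], [[0, 0, 0.9], 0, 0], [[0, 0, 0.8], 0, 0], [[0, 0, 0.6], 0, 0], [[0, 0, 0.4], 0, 0], [[0, 0, 0.3], 0, 0], [[0, 0, 0.05], 0, 0], [[0, 0, 0], 0, 0.2], [[0, 0, 0], 0, 0.3], [[0, 0, 0], 0, 0.4]])

```text
t: 23.72
ee_pos: [433.7, -213.1, 87.7]
orientation: [2.678, 1.639, 0.001]
ft_force: [-0.5, 0.5, -0.4]
width: 71.2
grasp_force: 0.0
```

Request:
move_arm(steps=[[[0, 0, 0], 0, 0.5], [[0, 0, 0], 0, 1], [[0, 0, 0], 0, 1], [[0, 0, 0], 0, 1], [[0, 0, 0], 0, 1]])

```text
t: 24.13
ee_pos: [433.3, -213.1, 87.2]
orientation: [2.679, 1.64, 0.0]
ft_force: [0.0, -0.1, 3.1]
width: 46.4
grasp_force: 30.0
```

Request:
move_arm(steps=[[[0, 0, 0], 0, 0.35], [[0, 0, 0], 0, 0.3], [[0, 0, 0], 0, 0.3], [[0, 0, -0.3], 0, 0.3], [[0, 0, -0.42], 0, 0.3], [[0, 0, 0], 0, 0.3], [[0, 0, 0], 0, 0.4], [[0, 0, 0], 0, 0.5], [[0, 0, 0], 0, 1], [[0, 0, 0], 0, 1], [[0, 0, 0], 0, 1], [[0, 0, 0], 0, 1]])

```text
t: 25.13
ee_pos: [433.2, -213.0, 105.1]
orientation: [2.679, 1.64, 0.0]
ft_force: [-0.7, 0.3, 5.8]
width: 46.6
grasp_force: 30.0
```

Request:
move_arm(steps=[[[0, 0, -0.2], 0, 1], [[0, 0, -0.3], 0, 1], [[0, 0, -0.5], 0, 1], [[0, 0, -0.7], 0, 1], [[0, 0, -0.9], 0, 1], [[0, 0, -0.9], 0, 1], [[0, 0, -0.9], 0, 1], [[0, 0, -0.6], 0, 1], [[0, 0, -0.2], 0, 1], [[0, 0, 0], 0, 1]])

```text
t: 25.97
ee_pos: [433.7, -213.2, 236.3]
orientation: [2.678, 1.639, 0.002]
ft_force: [0.9, 0.3, -0.3]
width: 46.6
grasp_force: 30.0
```

Run:
```python
from go import *; go("peg")
s=C("side")
cv2.imwrite("pics/c7.png",cv2.resize(s.im[110:220,290:390],(500,550),interpolation=cv2.INTER_CUBIC)[:,:,::-1])
```

```text
t 25.97 p [ 433.7 -213.2  236.3] w 46.6 g 30.0 f [ 0.9  0.3 -0.3] ydir -27.06 tilt -1.0 q6 -0.01
peg units [ 1.726e+01 -4.570e+00 -1.000e-02]
```

View pics/c7.png

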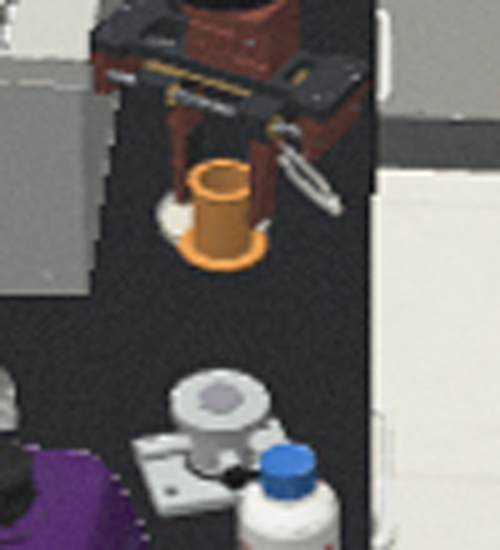

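The funnel hangs upright in the grip at crop (222,215), and the bare head is still on its base at (220,400). Carrying the funnel to the peg.

Request:
move_arm(steps=[[[0.5, -0.14, 0], 0, 1], [[0.9, -0.238, 0], 0, 1], [[0.9, -0.238, 0], 0, 1], [[0.9, -0.238, 0], 0, 1], [[0.9, -0.238, 0], 0, 1], [[0.9, -0.238, 0], 0, 1], [[0.9, -0.238, 0], 0, 1], [[0.9, -0.238, 0], 0, 1], [[0.9, -0.238, 0], 0, 1], [[0.9, -0.238, 0], 0, 1], [[0.9, -0.238, 0], 0, 1], [[0.9, -0.238, 0], 0, 1], [[0.9, -0.238, 0], 0, 1], [[0.9, -0.238, 0], 0, 1], [[0.9, -0.238, 0], 0, 1], [[0.9, -0.238, 0], 0, 1], [[0.9, -0.238, 0], 0, 1], [[0.9, -0.238, 0], 0, 1], [[0.9, -0.238, 0], 0, 1], [[0.56, -0.15, 0], 0, 1]])

```text
t: 27.68
ee_pos: [527.1, 225.0, 233.1]
orientation: [-2.678, -1.641, 0.004]
ft_force: [-0.6, 0.3, -1.6]
width: 46.7
grasp_force: 30.0
```

Request:
move_arm(steps=[[[0, 0, 0], 0, 1], [[0, 0, 0], 0, 1], [[0, 0, 0], 0, 1]])

```text
t: 27.93
ee_pos: [526.9, 222.5, 234.1]
orientation: [2.68, 1.64, -0.003]
ft_force: [-0.2, -0.0, -0.4]
width: 46.4
grasp_force: 30.0
```

```bash
python3 go.py peg
```

```text
t 27.93 p [526.9 222.5 234.1] w 46.4 g 30.0 f [-0.2 -0.  -0.4] ydir -27.06 tilt -1.0 q6 0.85
peg units [ 0.04  0.04 -0.  ]
```

Request:
move_arm(steps=[[[0.02, 0.02, 0.5], 0, 1], [[0, 0, 0.9], 0, 1], [[0, 0, 0.9], 0, 1], [[0, 0, 0.9], 0, 1], [[0, 0, 0.9], 0, 1], [[0, 0, 0.8], 0, 1], [[0, 0, 0.5], 0, 1], [[0, 0, 0.2], 0, 1], [[0, 0, 0], 0, 1], [[0, 0, 0], 0, 1]])

```text
t: 28.77
ee_pos: [528.6, 223.4, 95.3]
orientation: [2.68, 1.639, 0.001]
ft_force: [0.3, 0.1, 0.3]
width: 46.5
grasp_force: 30.0
```

Run:
```python
from go import *; go("peg")
s=C("side")
cv2.imwrite("pics/c8.png",cv2.resize(s.im[230:350,250:370],(600,600),interpolation=cv2.INTER_CUBIC)[:,:,::-1])
```

```text
t 28.77 p [528.6 223.4  95.3] w 46.5 g 30.0 f [0.3 0.1 0.3] ydir -27.09 tilt -1.0 q6 0.85
peg units [-0.02 -0.   -0.  ]
```

View pics/c8.png

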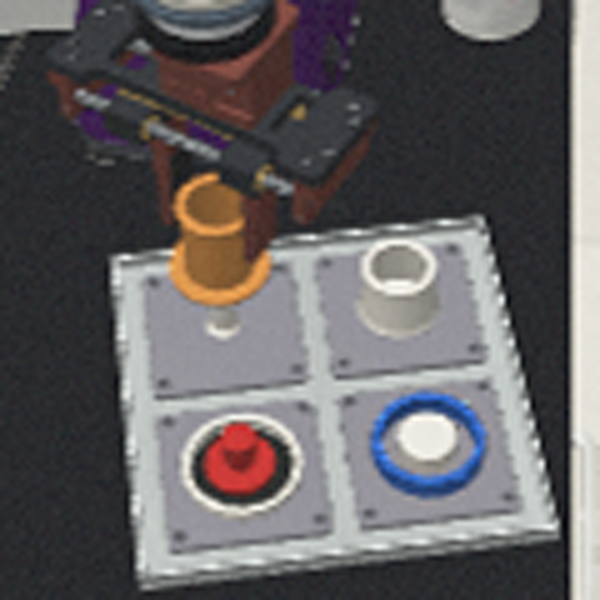

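The funnel at crop (219,270) lines up over the peg at (222,320). The lid and ring are well seated. Lowering the funnel.

Request:
move_arm(steps=[[[0, 0, 0.3], 0, 1], [[0, 0, 0.4], 0, 1], [[0, 0, 0.4], 0, 1], [[0, 0, 0.3], 0, 1], [[0, 0, 0.3], 0, 1], [[0, 0, 0.2], 0, 1], [[0, 0, 0.13], 0, 1], [[0, 0, 0.05], 0, 1], [[0, 0, 0], 0, 1], [[0, 0, 0], 0, 1]])

```text
t: 29.65
ee_pos: [528.5, 223.7, 43.1]
orientation: [2.68, 1.64, 0.001]
ft_force: [0.2, -0.3, 0.4]
width: 46.5
grasp_force: 30.0
```

Request:
move_arm(steps=[[[0, 0, 0.04], 0, 1], [[0, 0, 0], 0, 1], [[0, 0, 0], 0, 0.4], [[0, 0, 0], 0, 0.3], [[0, 0, 0], 0, 0.25], [[0, 0, 0], 0, 0.25], [[0, 0, 0], 0, 0.25], [[0, 0, -0.3], 0, 0.25], [[0, 0, -0.6], 0, 0.25], [[0, 0, -0.9], 0, 0.2], [[0, 0, -0.9], 0, 0], [[0, 0, -0.9], 0, 0], [[0, 0, -0.9], 0, 0], [[0, 0, -0.9], 0, 0], [[0, 0, -0.9], 0, 0], [[0, 0, -0.9], 0, 0], [[0, 0, 0], 0, 0], [[0, 0, 0], 0, 0]])

```text
t: 31.15
ee_pos: [528.9, 223.9, 223.6]
orientation: [2.679, 1.64, 0.005]
ft_force: [-1.0, -0.5, -0.8]
width: 87.6
grasp_force: 0.0
```

Run:
```python
from go import *; go("stack")
s=C("side")
x0,y0=265,260
h=cv2.cvtColor(s.im[y0:315,x0:325],cv2.COLOR_RGB2HSV); m=(abs(h[...,0].astype(int)-15)<9)&(h[...,1]>130)
ys,xs=np.nonzero(m); print(len(xs),xs.min()+x0,xs.max()+x0,ys.min()+y0,ys.max()+y0)
a=np.linspace(0,6.3,60); q=lambda r,z:s.proj(np.stack([528.3+r*np.cos(a),223+r*np.sin(a),0*a+z],1))
p=np.vstack([q(30,11),q(24,67)]); print("pred",p.min(0),p.max(0))
```

```text
t 31.15 p [528.9 223.9 223.6] w 87.6 g 0.0 f [-1.  -0.5 -0.8] ydir -27.06 tilt -0.99999 q6 0.85
stack units [-17.3    4.51  -0.03]
361 285 303 277 302
pred [284.75204827 276.67473726] [304.80129826 303.29844127]
```

Funnel seated as predicted. Back for the head.

Request:
move_arm(steps=[[[-0.5, 0.13, 0], 0, 0], [[-0.9, 0.235, 0], 0, 0], [[-0.9, 0.235, 0], 0, 0], [[-0.9, 0.235, 0], 0, 0], [[-0.9, 0.235, 0], 0, 0], [[-0.9, 0.235, 0], 0, 0], [[-0.9, 0.235, 0], 0, 0], [[-0.9, 0.235, 0], 0, 0], [[-0.9, 0.235, 0], 0, 0], [[-0.9, 0.235, 0], 0, 0], [[-0.9, 0.235, 0], 0, 0], [[-0.9, 0.235, 0], 0, 0], [[-0.9, 0.235, 0], 0, 0], [[-0.9, 0.235, 0], 0, 0], [[-0.9, 0.235, 0], 0, 0], [[-0.9, 0.235, 0], 0, 0], [[-0.9, 0.235, 0], 0, 0], [[-0.9, 0.235, 0], 0, 0], [[-0.9, 0.235, 0], 0, 0], [[-0.6, 0.15, 0], 0, 0]])

```text
t: 32.87
ee_pos: [429.8, -214.4, 220.5]
orientation: [-2.678, -1.638, 0.003]
ft_force: [0.2, -0.0, 1.1]
width: 87.8
grasp_force: 0.0
```

Request:
move_arm(steps=[[[0, 0, 0], 0, 0], [[0, 0, 0], 0, 0], [[0, 0, 0], 0, 0]])

```text
t: 33.12
ee_pos: [431.0, -212.3, 221.1]
orientation: [-2.678, -1.638, 0.001]
ft_force: [-0.2, 0.0, -0.4]
width: 87.8
grasp_force: 0.0
```

Run:
```python
from go import *; go("stack")
s=C("side")
a=np.linspace(0,6.3,60); p=s.proj(np.stack([432.5+35*np.cos(a),-212.5+35*np.sin(a),0*a+74],1)); print(p.min(0),p.max(0), s.proj([[432.5,-212.5,77]]))
cv2.imwrite("pics/c9.png",cv2.resize(s.im[170:220,310:370],(720,600),interpolation=cv2.INTER_CUBIC)[:,:,::-1])
```

```text
t 33.12 p [ 431.  -212.3  221.1] w 87.8 g 0.0 f [-0.2  0.  -0.4] ydir -27.09 tilt -1.0 q6 -0.01
stack units [ 0.02  0.06 -0.  ]
[324.39803792 183.97170447] [343.99029622 196.12882734] [[334.19782858 189.29908391]]
```

View pics/c9.png

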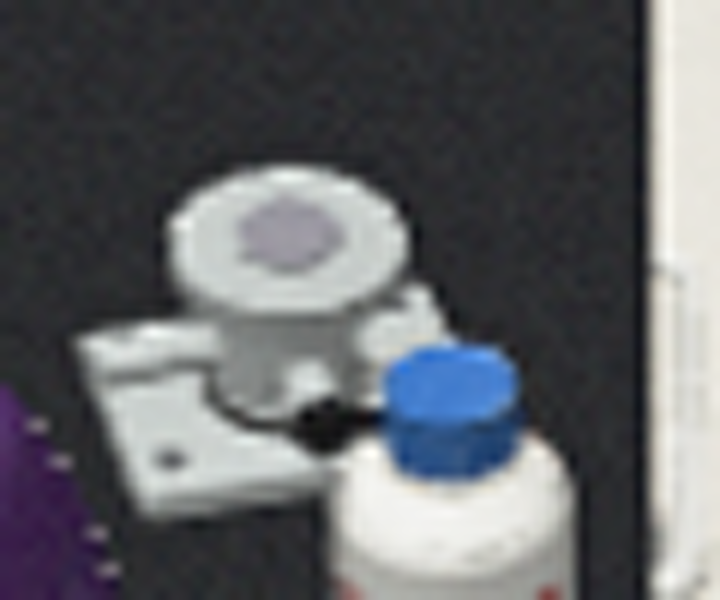

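Run:
```python
from go import *
s=C("side"); t=C("top"); u=lambda a,b:(310+a/12,170+b/12)
for nm,p in (("lump right tip",u(440,320)),("lump mid",u(405,325)),("lump top",u(415,290))):
    for z in (18,30,40,50,60): print(nm,z,(s.at(p,z)[:2]-[432.5,-212.5]).round(0), t.proj([s.at(p,z)]).round(1))
```

```text
lump right tip 18 [-45. -34.] [[372.4 229.7]]
lump right tip 30 [-45. -19.] [[368.5 229.7]]
lump right tip 40 [-45.  -7.] [[365.2 229.7]]
lump right tip 50 [-45.   6.] [[361.8 229.8]]
lump right tip 60 [-45.  18.] [[358.4 229.8]]
lump mid 18 [-35. -31.] [[371.5 226.6]]
lump mid 30 [-35. -16.] [[367.5 226.6]]
lump mid 40 [-35.  -4.] [[364.2 226.6]]
lump mid 50 [-35.   9.] [[360.8 226.7]]
lump mid 60 [-35.  21.] [[357.4 226.7]]
lump top 18 [-37. -48.] [[376.5 227.3]]
lump top 30 [-37. -33.] [[372.6 227.3]]
lump top 40 [-37. -21.] [[369.2 227.3]]
lump top 50 [-37.  -8.] [[365.9 227.4]]
lump top 60 [-38.   4.] [[362.4 227.4]]
```

That lump is just the plinth's far corner, so the finger path at −27° is clear.

Request:
move_arm(steps=[[[0.02, 0.02, 0.5], 0, 0], [[0, 0, 0.9], 0, 0], [[0, 0, 0.9], 0, 0], [[0, 0, 0.9], 0, 0], [[0, 0, 0.9], 0, 0], [[0, 0, 0.7], 0, 0], [[0, 0, 0.4], 0, 0], [[0, 0, 0], 0, 0], [[0, 0, 0], 0, 0], [[0, 0, 0], 0, 0]])

```text
t: 34.1
ee_pos: [433.3, -212.7, 92.8]
orientation: [2.678, 1.64, 0.001]
ft_force: [0.3, -0.3, 0.8]
width: 87.8
grasp_force: 0.0
```

```bash
python3 go.py stack
```

```text
t 34.1 p [ 433.3 -212.7   92.8] w 87.8 g 0.0 f [ 0.3 -0.3  0.8] ydir -27.04 tilt -1.0 q6 -0.01
stack units [-0.01 -0.03 -0.  ]
```

Request:
move_arm(steps=[[[-0.01, -0.03, 0.3], 0, 0], [[0, 0, 0.4], 0, 0], [[0, 0, 0.4], 0, 0], [[0, 0, 0.4], 0, 0], [[0, 0, 0.3], 0, 0], [[0, 0, 0], 0, 0], [[0, 0, 0], 0, 0.1], [[0, 0, 0], 0, 0.15], [[0, 0, 0], 0, 0.25], [[0, 0, 0], 0, 0.4], [[0, 0, 0], 0, 1], [[0, 0, 0], 0, 1], [[0, 0, 0], 0, 1]])

```text
t: 35.18
ee_pos: [432.2, -212.7, 47.3]
orientation: [2.679, 1.64, 0.001]
ft_force: [1.7, -0.9, 0.7]
width: 69.5
grasp_force: 30.0
```

Width of about 70 mm fits the flange. Lifting straight up.

Request:
move_arm(steps=[[[0, 0, -0.2], 0, 1], [[0, 0, -0.3], 0, 1], [[0, 0, -0.4], 0, 1], [[0, 0, -0.5], 0, 1], [[0, 0, -0.7], 0, 1], [[0, 0, -0.9], 0, 1], [[0, 0, -0.9], 0, 1], [[0, 0, -0.9], 0, 1], [[0, 0, -0.9], 0, 1], [[0, 0, -0.9], 0, 1], [[0, 0, -0.5], 0, 1], [[0, 0, 0], 0, 1], [[0, 0, 0], 0, 1]])

```text
t: 36.27
ee_pos: [431.1, -212.2, 225.1]
orientation: [2.679, 1.64, 0.0]
ft_force: [0.5, -0.7, -3.9]
width: 69.6
grasp_force: 30.0
```

Run:
```python
from go import *; go("socket")
s=C("side")
cv2.imwrite("pics/c10.png",cv2.resize(s.im[110:220,290:390],(500,550),interpolation=cv2.INTER_CUBIC)[:,:,::-1])
```

```text
t 36.27 p [ 431.1 -212.2  225.1] w 69.6 g 30.0 f [ 0.5 -0.7 -3.9] ydir -27.06 tilt -1.0 q6 -0.01
socket units [14.6  -7.75 -0.  ]
```

View pics/c10.png

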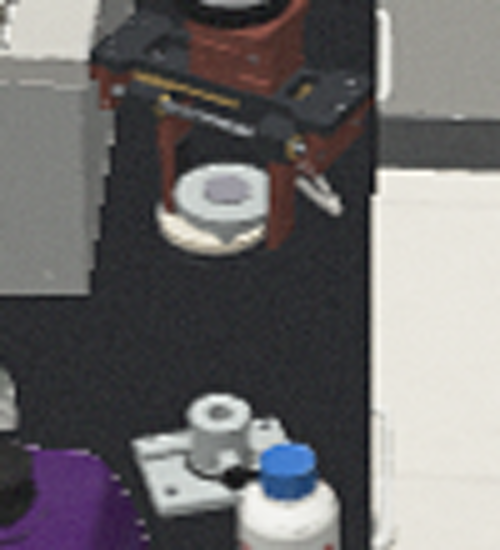

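The head is held level at crop (225,195), and the port is left empty at (220,410). Moving to the socket.

Request:
move_arm(steps=[[[0.5, -0.27, 0], 0, 1], [[0.85, -0.45, 0], 0, 1], [[0.85, -0.45, 0], 0, 1], [[0.85, -0.45, 0], 0, 1], [[0.85, -0.45, 0], 0, 1], [[0.85, -0.45, 0], 0, 1], [[0.85, -0.45, 0], 0, 1], [[0.85, -0.45, 0], 0, 1], [[0.85, -0.45, 0], 0, 1], [[0.85, -0.45, 0], 0, 1], [[0.85, -0.45, 0], 0, 1], [[0.85, -0.45, 0], 0, 1], [[0.85, -0.45, 0], 0, 1], [[0.85, -0.45, 0], 0, 1], [[0.85, -0.45, 0], 0, 1], [[0.85, -0.45, 0], 0, 1], [[0.85, -0.45, 0], 0, 1], [[0.5, -0.28, 0], 0, 1], [[0, 0, 0], 0, 1], [[0, 0, 0], 0, 1]])

```text
t: 37.98
ee_pos: [424.1, 200.6, 223.0]
orientation: [-2.678, -1.642, 0.005]
ft_force: [0.2, -0.5, -4.0]
width: 69.4
grasp_force: 30.0
```

```bash
python3 go.py socket
```

```text
t 37.98 p [424.1 200.6 223. ] w 69.4 g 30.0 f [ 0.2 -0.5 -4. ] ydir -26.95 tilt -0.99999 q6 0.89
socket units [ 0.03  0.01 -0.  ]
```

Request:
move_arm(steps=[[[0.03, 0, 0.5], 0, 1], [[0, 0, 0.9], 0, 1], [[0, 0, 0.9], 0, 1], [[0, 0, 0.9], 0, 1], [[0, 0, 0.9], 0, 1], [[0, 0, 0.9], 0, 1], [[0, 0, 0.6], 0, 1], [[0, 0, 0.3], 0, 1], [[0, 0, 0], 0, 1], [[0, 0, 0], 0, 1], [[0, 0, 0], 0, 1]])

```text
t: 38.9
ee_pos: [426.2, 201.3, 77.7]
orientation: [2.68, 1.639, 0.002]
ft_force: [0.1, 1.0, -3.5]
width: 69.7
grasp_force: 30.0
```

```bash
python3 go.py socket
```

```text
t 38.9 p [426.2 201.3  77.7] w 69.7 g 30.0 f [ 0.1  1.  -3.5] ydir -27.09 tilt -1.0 q6 0.89
socket units [-0.04 -0.05 -0.  ]
```

Request:
move_arm(steps=[[[-0.04, -0.05, 0.2], 0, 1], [[0, 0, 0.35], 0, 1], [[0, 0, 0.35], 0, 1], [[0, 0, 0.3], 0, 1], [[0, 0, 0.25], 0, 1], [[0, 0, 0.2], 0, 1], [[0, 0, 0.09], 0, 1], [[0, 0, 0], 0, 1], [[0, 0, 0], 0, 1]])

```text
t: 39.65
ee_pos: [424.1, 201.0, 33.3]
orientation: [-2.679, -1.64, 0.0]
ft_force: [0.6, 0.3, -3.8]
width: 69.6
grasp_force: 30.0
```

Request:
move_arm(steps=[[[0, 0, 0.04], 0, 1], [[0, 0, 0.02], 0, 1], [[0, 0, 0], 0, 1], [[0, 0, 0], 0, 1]])

```text
t: 39.98
ee_pos: [424.4, 201.1, 32.2]
orientation: [2.679, 1.64, 0.001]
ft_force: [1.1, 1.2, -0.9]
width: 69.0
grasp_force: 30.0
```

Weight is coming off the wrist (−3.8 to −0.9 N), so the flange has touched down. Releasing.

Request:
move_arm(steps=[[[0, 0, 0], 0, 0.15], [[0, 0, 0], 0, 0.1], [[0, 0, 0], 0, 0.05], [[0, 0, 0], 0, 0], [[0, 0, 0], 0, 0], [[0, 0, 0], 0, 0], [[0, 0, 0], 0, 0], [[0, 0, -0.3], 0, 0], [[0, 0, -0.5], 0, 0], [[0, 0, -0.8], 0, 0], [[0, 0, -0.9], 0, 0], [[0, 0, -0.9], 0, 0], [[0, 0, -0.9], 0, 0], [[0, 0, -0.9], 0, 0], [[0, 0, -0.9], 0, 0], [[0, 0, -0.9], 0, 0], [[0, 0, -0.9], 0, 0], [[0, 0, 0], 0, 0], [[0, 0, 0], 0, 0], [[0, 0, 0], 0, 0]])

```text
t: 41.65
ee_pos: [423.5, 200.8, 229.0]
orientation: [-2.679, -1.64, 0.001]
ft_force: [0.6, -0.1, 0.2]
width: 88.1
grasp_force: 0.0
```

Run:
```python
from go import *; go("socket")
s=C("side")
cv2.imwrite("pics/c11.png",cv2.resize(s.im[190:350,240:380],(525,600),interpolation=cv2.INTER_CUBIC)[:,:,::-1])
```

```text
t 41.65 p [423.5 200.8 229. ] w 88.1 g 0.0 f [ 0.6 -0.1  0.2] ydir -27.06 tilt -1.0 q6 0.89
socket units [ 0.03  0.04 -0.  ]
```

View pics/c11.png

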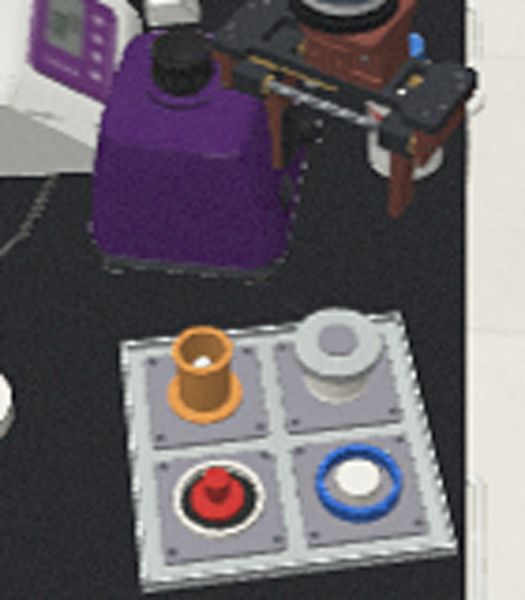

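All four pieces are seated: funnel at crop (203,375), head at (338,345), lid at (217,495) and ring at (358,483). The gripper is clear and empty.

```bash
python3 -c "
from workcell import ctrl; print(ctrl.close_job())"
```

```text
the job is handed in; nothing more can be done
None
```

The job is handed in at about 42 s: lid, ring, funnel and support head were set down in that order, each upright on its own seat, the gripper is open and clear, and the petri dish and bottle were left alone; the hand-in call gave no verdict.

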